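# Open the spare-ball jar on the caller's revolving caddy

## Task

Turn the caddy counterclockwise until it clicks home against its stop, so that the jar comes round to the near side; the caddy has a steel post for this. Then unscrew the jar's tight cap counterclockwise while the jar stays down in its pocket, stop turning once the threads let go, and lift the cap straight up. Finish while still holding the cap level, two to three centimetres clear above the jar's mouth, and leave the tumbler, mug and black puck alone.

Things in the scene. Friction and masses are not known exactly. Their poses are not given: they have to be found in the camera images.
- foot: Fixed round steel foot under the caddy, origin at its centre on the table; a small steel tab on its rim points along its -x, roughly to the robot. The caddy is home when its axes are parallel to the foot's, the jar then being over the tab.
- caddy_axis (a point): Centre of the caddy's top face, a wooden disc 270 mm across, 38 mm up, on its vertical axis. Axes turn with the disc (jar on its -x side): yaw equals the foot's at the home stop, and starts 1.2 to 1.9 rad clockwise of it. It turns easily and stays put, but a sprung detent 0.16 to 0.08 rad before home resists (5 to 12 N at the post), then snaps it home. A low token tray on it is left alone.
- post_mid (a point): Middle of the upright round steel post by which the caddy is turned: 20 mm in diameter, 55 mm high above the disc (top 93 mm above the table), standing 100 mm from the caddy's axis and 140 degrees counterclockwise of the jar about that axis. This point is half-way up the post.
- jar: Loose square glass jar of wooden balls, 0.45 kg, body 62 x 62 x 60 mm, shoulder sloping in from 60 to 72 mm up, then a round neck 40 mm in diameter (49 over its threads). Origin at the centre of its underside, z up. Its axis is 70 mm from the caddy's axis, in a square pocket (64 mm inside, walls 18 mm high) that keeps it from turning.
- jar_mouth (a point): Centre of the jar's mouth, on the jar's axis 96 mm above its underside. In the mouth a sprung white seal pushes the cap up with about 20 N. The neck has three short right-hand threads: the cap, turned counterclockwise from above, rises 2.5 mm and is free after about 60 degrees; from 60 to 90 it lifts straight off; near 100, if not lifted, its lugs meet the next threads: stop before.
- jar_foot (a point): Centre of the jar's underside; 0 mm from pocket_floor when seated.
- pocket_floor (a point): Centre of the floor of the jar's pocket, on the caddy's top face.
- cap_center (a point): Centre, half-way up, of the loose round aluminium screw cap: 58 mm in diameter, 24 mm high, 60 g, z up. Screwed tight this point is 91 mm above the jar's underside (cap's top 103 mm, lower rim 79 mm: 7 mm above the sloping shoulder's top and 19 mm above the jar's square body). Its x axis is parallel to the jar's when tight. Turning it takes about 0.3 N m.
- tumbler: Drinking glass, 68 mm wide, 105 mm high; leave alone. Origin at its underside.
- mug: White mug, 80 mm wide, 90 mm high; leave alone. Origin at its underside.
- puck: Black round plastic stand, 90 mm wide, 45 mm high; leave alone. Origin at its underside.
Not all that is in view belongs to the job. Leave any orange or yellow look-alike of the jar alone.

How it is judged (in metres and radians):
On the way, in this order (a step that is already met when the one before it is completed fails the run):
1. caddy clicked home with the cap still on the seated jar (angle between the x axis of caddy_axis and the x axis of foot, either way round below 0.06 rad and z of cap_center in the frame of jar below 0.0945 m and distance between jar_foot and pocket_floor below 0.006 m and angle between jar's own z axis and vertical below 0.08 rad), for 0.2 s.
2. cap off its threads, jar still in its pocket and caddy home (angle between the x axis of caddy_axis and the x axis of foot, either way round below 0.06 rad and z of cap_center in the frame of jar above 0.097 m and horizontal distance between cap_center and jar_mouth below 0.015 m and distance between jar_foot and pocket_floor below 0.006 m and angle between jar's own z axis and vertical below 0.08 rad), for 0.1 s.
At the end, for the whole second after the job is handed in: Caddy home (within 0.06 rad); jar in its pocket (6 mm, 0.08 rad); cap held by the fingers (over 2 N), still, level within 0.2 rad, over the mouth within 25 mm, its lower rim 7 to 42 mm above the mouth, not touching the jar, turned 50 to 130 degrees in all (angle between the x axis of caddy_axis and the x axis of foot, either way round below 0.06 rad and distance between jar_foot and pocket_floor below 0.006 m and angle between jar's own z axis and vertical below 0.08 rad and z of cap_center in the frame of jar between 0.115 and 0.15 m and horizontal distance between cap_center and jar_mouth below 0.025 m and angle between the x axis of cap_center and the x axis of jar, either way round above 0.87 rad and angle between cap_center's own z axis and vertical below 0.2 rad and contact force between cap and jar below 0.05 N and contact force between cap and the fingers above 2 N and linear speed of cap below 0.03 m/s); the arm keeps its last pose, push and grip.
It fails at once if the jar is pulled up out of its pocket (z of jar_foot in the frame of pocket_floor above 0.015 m).
It fails at once if the tumbler is disturbed (distance of tumbler from where it was at the start of the episode above 0.03 m).
It fails at once if the mug is disturbed (distance of mug from where it was at the start of the episode above 0.03 m).
It fails at once if the puck is disturbed (distance of puck from where it was at the start of the episode above 0.03 m).
It also fails if it takes over 54 s, if anything falls off the work surface, if the arm or the gripper's body presses on something with over 40 N, if the wrist force passes 120 N, or if a joint passes its speed limit or range.

## Robot

A 6-joint arm with a two-finger parallel gripper is mounted at the origin on the work surface. World frame = base frame: x ahead of the robot, y to its left, z up, the work surface at z = 0. Lengths are in m, angles in degrees, forces in N, time in s.
With the tool pointing down it reaches from about 0.275 to 0.875 m from the base axis. Payload 12.5 kg.
Tool frame: the origin (TCP) lies at the very end of the fingers, on their centre line; the grasp point (between the pads) lies 19 mm behind it; z points along the fingers, y is the direction in which the jaws open and shut (so a half turn about z gives the same grasp; the last joint's range is limited). The gripper opens to 85 mm and grips with 20 to 120 N. Pads are 22 mm wide; open, the fingers measure 114 mm over their backs; the gripper's body (76 mm by 85 mm) begins 54 mm behind the grasp point. The pads swing forward as they close: fully open they stand 13 mm farther back than shut.
Start: joints at [62.418, 20.094, 94.641, -0, 65.266, -4.847], TCP at [0.213, 0.507, 0.231] pointing down, gripper open.
Joint ranges: [-157.81, 157.81], [-45, 120.19], [0.68, 151.7], [-89.99, 269.99], [4.06, 180], [-164.3, 164.3]. Speed limits (degrees/s): [127.2, 127.2, 159.86, 180, 180, 180].

## Interface

Orientations are given as a 3x3 rotation matrix whose columns are the frame's x, y, z axes.
In Python, from bench import readout, cams, ctrl gives the robot as it stands.
- The arm moves only by the tool play_rows, never from a script. Its argument "motion" is a list of rows, each a list of 3 entries, a list of its own where there are three numbers: the opening, from 0 (shut) to 1 (fully open), then the shift along the tool's x, y, z in cm, then the turn, a rotation vector about the tool's x, y, z in rad. In form: [[grip, [tx, ty, tz], [rx, ry, rz]], ...]. A call has 1 to 10 rows; each row is the pose to reach, as a shift and turn from the pose commanded when the call began, along the tool's axes at that moment; what a row does not reach only later rows make up. A row lasts 1/12 s, in which the tool goes at most 41.7 mm and 7.16 degrees, less where a joint would pass 70% of its speed; a pose out of reach is approached as far as the arm can. A call with a gripper value outside its range is refused whole. The fingers move at their own pace and stop on an object; "squeeze" is the grip in N (left out, the last holds). Time passes only in rows, so rows that repeat a pose let the fingers close. It gives the time, the measured TCP pose, the force and the opening at its end, in the units of the state.
- readout.sense(): the state, without advancing time (a new reading comes with each control period).
- cams.capture(name): name is "scene" or "top"; returns a dict with "img" (384x512x3 uint8, red, green, blue), "z_map" (384x512 float32, m along the optical axis (not along the pixel's ray), 0 where there is no reading), "camera_matrix" (3x3 intrinsics, pixels), "world_to_cam" (4x4, takes a point from world to camera coordinates). Camera axes: x right, y up, looking along -z (the intrinsics and any distortion apply to the point x, -y, -z); pixel columns grow to the right and rows downward; lengths in m; the calibration is good to about 2 mm. A picture is of the moment at which its call begins.
- ctrl.sign_off(): hands the job in, once; it reports no verdict.
The state is a dict: "t": time; "joint_positions": joint angles; "qvel": joint speeds; "tau": joint torques, N m; "tcp_pos": TCP position; "eef_rot": TCP orientation; "wrist_force": force on the tool from outside, world axes, zero at the start; "moment": the same for the moment, N m; "gripper_width": finger opening in m.
Only numpy, scipy, OpenCV 4.12 (cv2) and the standard library are available. Lean on these libraries where they do the work, as an engineer would, in place of code of your own. Each camera call takes 0.05 s, during which the arm holds its last target.

## Working session

There is one attempt and no reset: what is moved stays moved. The work goes in short steps, Python scripts to look and compute and a tool call to move; the robot and the scene stay as the last step left them, time stands still between calls to the robot, and variables do not carry over. Pictures are saved under pics/ and viewed, and the job is handed in when it is done.

Besides the shell and the picture viewer there is one more tool, called after "Call:" as name(argument=value, ...) on one line, values as JSON. play_rows: Moves the arm, as the interface text tells. Its arguments: {"type":"object","properties":{"motion":{"type":"array"},"squeeze":{"type":"number"}},"required":["motion"]}

```bash
mkdir -p pics; ls
python3 - <<'E'
from bench import readout, cams
import cv2
print(readout.sense())
for n in("scene","top"):
    d=cams.capture(n); cv2.imwrite(f"pics/{n}0.png",cv2.resize(d["img"][:,:,::-1],(800,600),interpolation=cv2.INTER_CUBIC)); print(n,d["camera_matrix"],d["world_to_cam"])
E
```

```text
pics
{'t': 0.0, 'joint_positions': array([ 6.24198344e+01,  2.01260897e+01,  9.46763487e+01,  1.12627863e-04,
        6.52667039e+01, -4.84832516e+00]), 'qvel': array([-0.05161187,  0.0931715 ,  0.01887776,  0.01393831,  0.06585417,
       -0.03985867]), 'tau': array([-1.59643714e-03, -5.06086993e+01, -2.91418236e+01, -1.22283373e-04,
        4.30125961e-03,  6.77699040e-05]), 'tcp_pos': array([0.21236191, 0.50698891, 0.23074567]), 'eef_rot': array([[-9.22323144e-01,  3.86419079e-01, -5.60299497e-04],
       [ 3.86419472e-01,  9.22322530e-01, -1.06880209e-03],
       [ 1.03771332e-04, -1.20229154e-03, -9.99999272e-01]]), 'wrist_force': array([-0.7755963 ,  0.65634767, -0.12047615]), 'moment': array([-0.02507115,  0.00679462,  0.04044228]), 'gripper_width': 0.08547480573538171}
scene [[483.7554674    0.         254.80192169]
 [  0.         483.7554674  188.87610151]
 [  0.           0.           1.        ]] [[-0.69171109  0.72211174  0.00950807  0.40131922]
 [-0.37641806 -0.37174448  0.84859618  0.12504192]
 [ 0.61631584  0.58340438  0.52895568 -1.91864473]
 [ 0.          0.          0.          1.        ]]
top [[363.05909241   0.         247.95619631]
 [  0.         363.05909241 190.06016902]
 [  0.           0.           1.        ]] [[ 0.01467785 -0.99985008 -0.0091857  -0.00754748]
 [ 0.9822842   0.01270231  0.1869663  -0.59766079]
 [-0.18682159 -0.01176723  0.98232338 -1.05932746]
 [ 0.          0.          0.          1.        ]]
```

View pics/scene0.png

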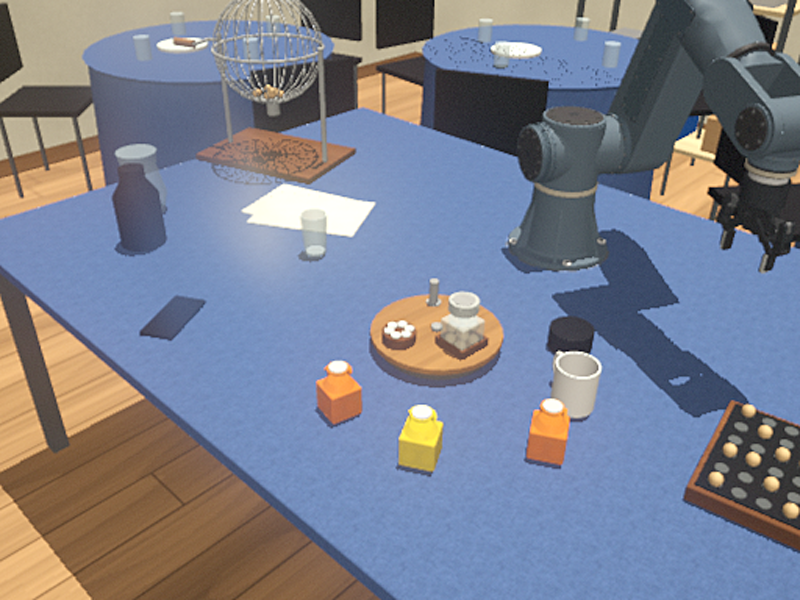

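View pics/top0.png

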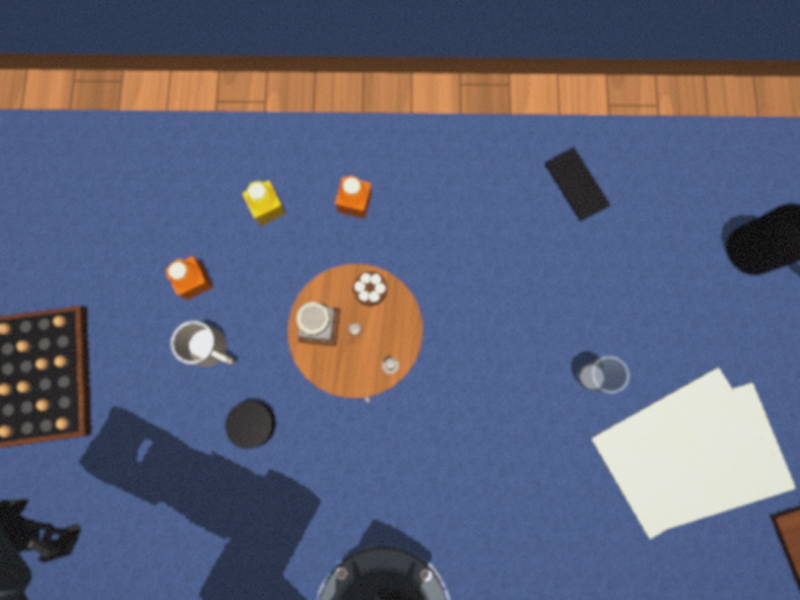

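The top view shows the caddy disc centred near (355,330), the jar's cap at (314,319), the post at (390,365), the tab at (367,400), the mug at (200,343), the puck at (250,424), and the tumbler at (605,375). The orange and yellow jars are look-alikes. Next I'll zoom in and measure.

```bash
cat > h.py <<'E'
import numpy as np, cv2
from bench import readout,cams
def shot(n,name=None,box=None,s=4):
    d=cams.capture(n)
    if name:
        im=d["img"][:,:,::-1]
        if box: x0,y0,x1,y1=box; im=im[y0:y1,x0:x1]
        cv2.imwrite(f"pics/{name}.png",cv2.resize(im,None,fx=s,fy=s,interpolation=cv2.INTER_CUBIC))
    return d
def at_z(d,u,v,z):
    K=d["camera_matrix"];T=d["world_to_cam"];R=T[:3,:3];t=T[:3,3]
    r=np.array([(u-K[0,2])/K[0,0],-(v-K[1,2])/K[1,1],-1.]); o=-R.T@t; w=R.T@r
    return o+w*(z-o[2])/w[2]
def by_depth(d,u,v):
    K=d["camera_matrix"];T=d["world_to_cam"];R=T[:3,:3];t=T[:3,3]
    z=d["z_map"][int(round(v)),int(round(u))]
    return R.T@(z*np.array([(u-K[0,2])/K[0,0],-(v-K[1,2])/K[1,1],-1.])-t)
def proj(d,p):
    K=d["camera_matrix"];T=d["world_to_cam"];c=T[:3,:3]@np.asarray(p)+T[:3,3]
    return K[0,0]*c[0]/-c[2]+K[0,2], K[1,1]*-c[1]/-c[2]+K[1,2]
E
python3 - <<'E'
from h import *
d=shot("top","topc",(170,150,290,270),5)
d=shot("scene","scenec",(225,165,335,250),7)
E
```

```text
(no output)
```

View pics/topc.png

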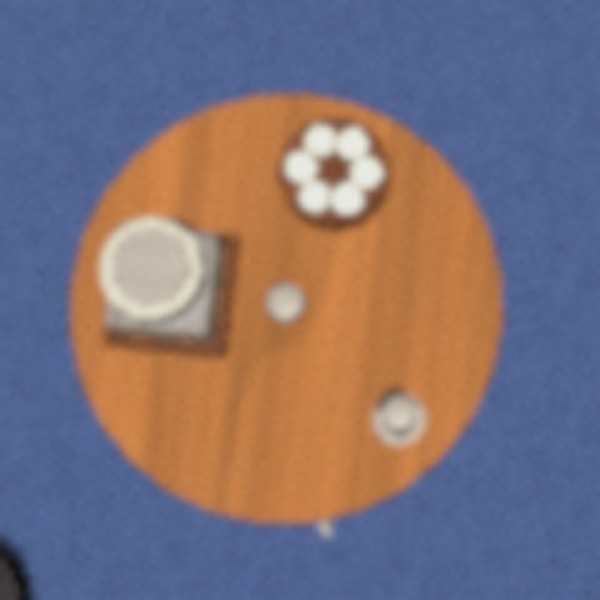

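View pics/scenec.png

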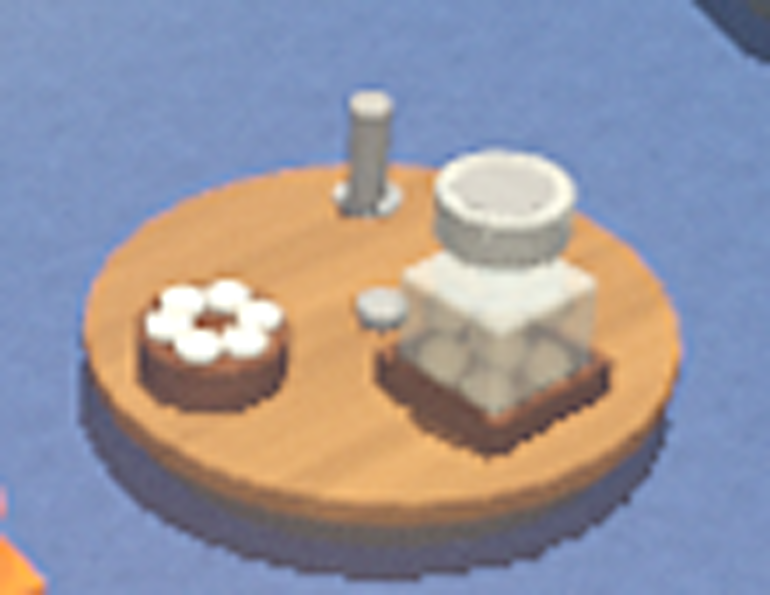

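Run:
```python
from h import *
d=shot("top")
f=lambda x,y:(170+(x+.5)/5-.5,150+(y+.5)/5-.5)
for n,x,y,z in (("disc",287,308,.038),("L",70,308,.038),("R",503,308,.038),("T",287,92,.038),("B",287,523,.038),("knob",286,301,.05),("cap",151,267,.141),("posttop",401,413,.093),("tab",325,530,.005)):
    print(n,at_z(d,*f(x,y),z).round(4), by_depth(d,*f(x,y)).round(4))
for n,x,y,z in (("mug",205,340,.09),("puck",250,424,.045),("puckL",226,424,.045),("tumbler",610,375,.105)):
    u,v=x*.64,y*.64; print(n,at_z(d,u,v,z).round(3),by_depth(d,u,v).round(3))
d=shot("scene")
f=lambda x,y:(225+(x+.5)/7-.5,165+(y+.5)/7-.5)
for n,x,y,z in (("posttop",371,103,.093),("cap",505,188,.141),("discmid",383,335,.038),("L",84,330,.038),("R",683,340,.038)):
    print(n,at_z(d,*f(x,y),z).round(4), by_depth(d,*f(x,y)).round(4))
```

```text
disc [0.5338 0.0647 0.038 ] [0.5327 0.0642 0.0464]
L [0.532  0.1991 0.038 ] [0.532  0.1991 0.0383]
R [ 0.5356 -0.0687  0.038 ] [ 0.5409 -0.0708 -0.0022]
T [0.6714 0.0682 0.038 ] [0.6808 0.0709 0.0008]
B [0.4029 0.0614 0.038 ] [0.4029 0.0614 0.0379]
knob [0.5366 0.0646 0.05  ] [0.5367 0.0647 0.0487]
cap [0.5427 0.1349 0.141 ] [0.5422 0.1345 0.1441]
posttop [ 0.4662 -0.0069  0.093 ] [ 0.4661 -0.0069  0.0938]
tab [0.3994 0.0398 0.005 ] [0.3993 0.0392 0.0188]
mug [0.504 0.343 0.09 ] [0.514 0.372 0.003]
puck [0.35  0.26  0.045] [0.35  0.26  0.045]
puckL [0.349 0.306 0.045] [0.349 0.304 0.049]
tumbler [ 0.449 -0.408  0.105] [ 0.452 -0.433  0.04 ]
posttop [ 0.4657 -0.0075  0.093 ] [ 0.4678 -0.0057  0.0946]
cap [0.54   0.1318 0.141 ] [0.5411 0.1326 0.1419]
discmid [0.544  0.0715 0.038 ] [0.5434 0.0709 0.0374]
L [ 0.6355 -0.027   0.038 ] [ 0.6369 -0.0255  0.0394]
R [0.4524 0.1702 0.038 ] [0.4079 0.1404 0.0015]
```

```bash
cat >> h.py <<'E'
AX=np.array([.537,.065])
def rel(pos,yang,s=None):
    """shift cm (tool axes now) and rotvec to bring TCP to pos, pointing down, tool y at world angle yang deg"""
    from scipy.spatial.transform import Rotation as Ro
    s=s or readout.sense(); R=np.asarray(s["eef_rot"]); a=np.radians(yang)
    y=np.array([np.cos(a),np.sin(a),0]); z=np.array([0,0,-1.]); x=np.cross(y,z)
    return (R.T@(np.array(pos)-s["tcp_pos"])*100).round(2), Ro.from_matrix(R.T@np.stack([x,y,z],1)).as_rotvec().round(3)
E
python3 - <<'E'
from h import *
print(rel((.339,.25,.23),11.5)); print(rel((.466,-.007,.23),-44.3))
E
```

```text
(array([-21.61, -18.83,   0.12]), array([-0.   ,  0.   ,  0.973]))
(array([-43.25, -37.63,   0.12]), array([-0.   ,  0.   ,  1.947]))
```

Call:
play_rows(motion=[[1,[-21.6,-18.8,0],[0,0,0.973]],[1,[-21.6,-18.8,0],[0,0,0.973]],[1,[-21.6,-18.8,0],[0,0,0.973]],[1,[-21.6,-18.8,0],[0,0,0.973]],[1,[-21.6,-18.8,0],[0,0,0.973]],[1,[-21.6,-18.8,0],[0,0,0.973]],[1,[-21.6,-18.8,0],[0,0,0.973]],[1,[-21.6,-18.8,0],[0,0,0.973]],[1,[-21.6,-18.8,0],[0,0,0.973]]], squeeze=20)

```text
t: 1.05
tcp_pos: [0.3398, 0.2491, 0.2315]
eef_rot: [[-0.192, 0.981, 0.0], [0.981, 0.192, 0.0], [0.0, 0.0, -1.0]]
wrist_force: [0.0, 0.5, -0.1]
gripper_width: 0.0856
```

Run:
```python
from h import *
print(rel((.466,-.007,.23),-44.3)); print(rel((.466,-.007,.12),-44.3))
```

```text
(array([-27.55,   7.47,   0.15]), array([ 0.   , -0.   ,  0.966]))
(array([-27.55,   7.47,  11.15]), array([ 0.   , -0.   ,  0.966]))
```

Call:
play_rows(motion=[[1,[-27.5,7.5,0],[0,0,0.966]],[1,[-27.5,7.5,0],[0,0,0.966]],[1,[-27.5,7.5,0],[0,0,0.966]],[1,[-27.5,7.5,0],[0,0,0.966]],[1,[-27.5,7.5,0],[0,0,0.966]],[1,[-27.5,7.5,0],[0,0,0.966]],[1,[-27.5,7.5,0],[0,0,0.966]],[1,[-27.5,7.5,6],[0,0,0.966]],[1,[-27.5,7.5,11],[0,0,0.966]],[1,[-27.5,7.5,11],[0,0,0.966]]])

```text
t: 1.88
tcp_pos: [0.4665, -0.0036, 0.1183]
eef_rot: [[0.69, 0.724, -0.002], [0.724, -0.69, 0.0], [-0.001, -0.002, -1.0]]
wrist_force: [-0.1, 0.4, -0.7]
gripper_width: 0.0851
```

Run:
```python
from h import *
s=readout.sense();print(s["tcp_pos"],rel((.466,-.007,.055),-44.3))
d=shot("top","t2",(150,130,310,290),4)
d=shot("scene","s2",(205,110,355,250),5)
```

```text
[ 0.46647368 -0.00357198  0.11829308] (array([-0.27,  0.21,  6.33]), array([-0.002,  0.001,  0.011]))
```

View pics/t2.png

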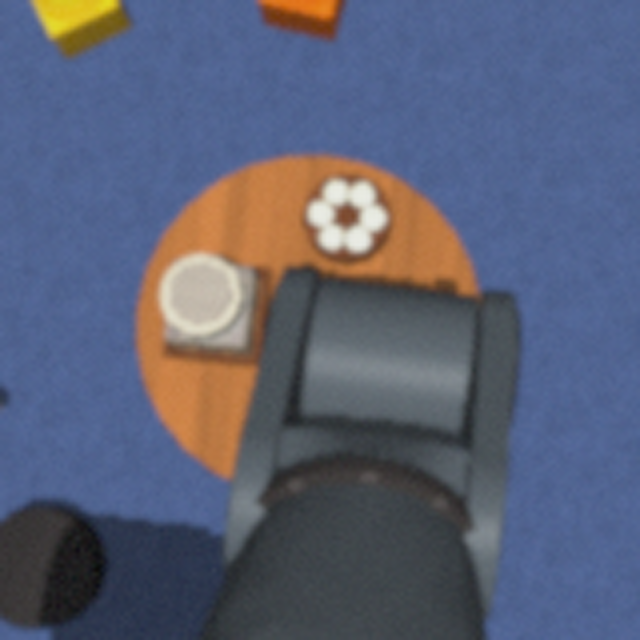

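View pics/s2.png

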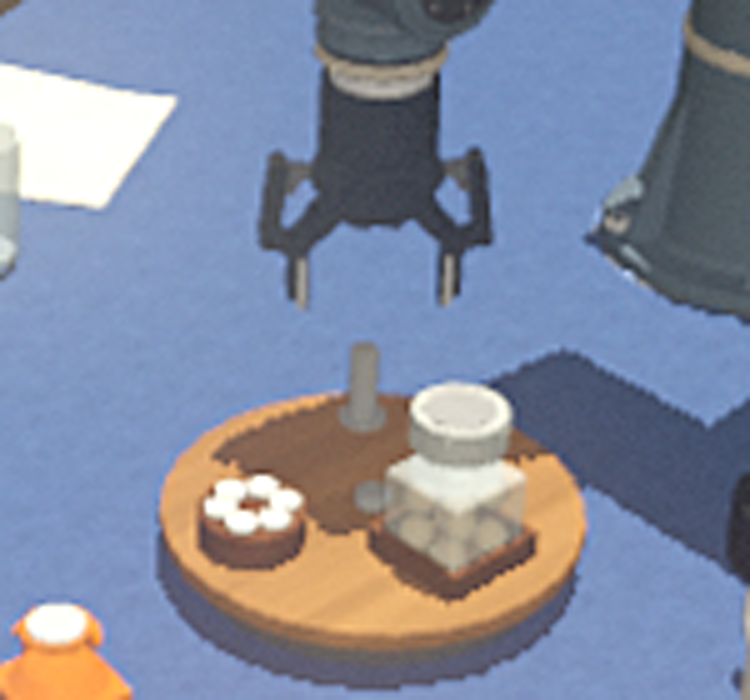

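The fingers straddle the post (scene crop post top at (363,350), fingertips at (300,305) and (447,305)). I'll descend and grip lightly.

Call:
play_rows(motion=[[1,[0,0,3],[0,0,0]],[1,[0,0,5],[0,0,0]],[1,[0,0,6.3],[0,0,0]],[1,[0,0,6.3],[0,0,0]],[0.6,[0,0,6.3],[0,0,0]],[0,[0,0,6.3],[0,0,0]],[0,[0,0,6.3],[0,0,0]],[0,[0,0,6.3],[0,0,0]],[0,[0,0,6.3],[0,0,0]],[0,[0,0,6.3],[0,0,0]]], squeeze=20)

```text
t: 2.82
tcp_pos: [0.4679, -0.0042, 0.059]
eef_rot: [[0.692, 0.721, 0.001], [0.721, -0.692, -0.0], [0.001, 0.001, -1.0]]
wrist_force: [-0.6, -0.7, 6.8]
gripper_width: 0.0193
```

Run:
```python
from h import *
s=readout.sense();print(s["tcp_pos"],s["wrist_force"],s["gripper_width"])
shot("scene","s3",(205,110,355,250),5)
p=s["tcp_pos"][:2]-AX; print(np.hypot(*p),np.degrees(np.arctan2(p[1],p[0])))
```

```text
[ 0.46792894 -0.00419858  0.0589779 ] [-0.63570233 -0.66326782  6.84727218] 0.01927980877259031
0.09777144481242134 -134.9471582392205
```

View pics/s3.png

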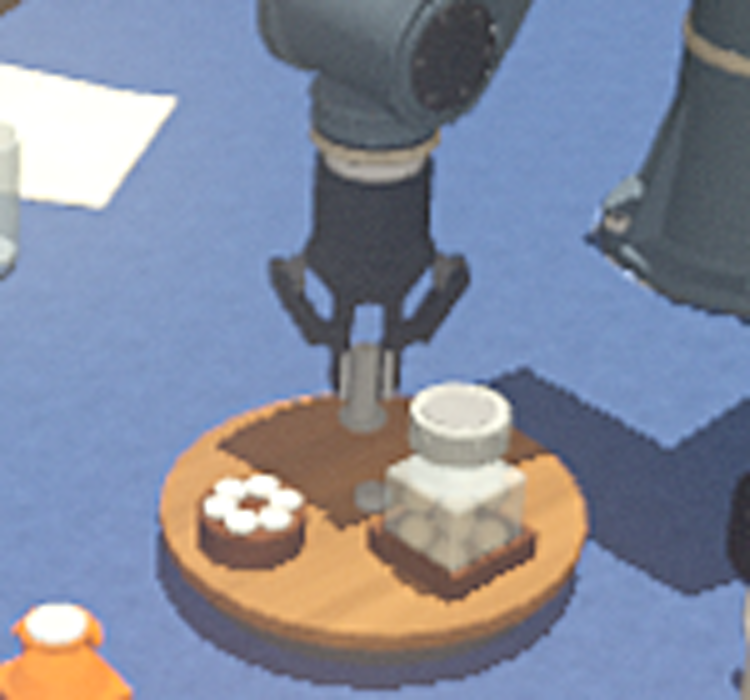

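Run:
```python
import numpy as np
for a in range(5,51,5):
    t=np.radians(a);print(f"[0, [{9.9*(1-np.cos(t)):.2f}, {9.9*np.sin(t):.2f}, 0], [0, 0, {-t:.3f}]]",end=", ")
```

```text
[0, [0.04, 0.86, 0], [0, 0, -0.087]], [0, [0.15, 1.72, 0], [0, 0, -0.175]], [0, [0.34, 2.56, 0], [0, 0, -0.262]], [0, [0.60, 3.39, 0], [0, 0, -0.349]], [0, [0.93, 4.18, 0], [0, 0, -0.436]], [0, [1.33, 4.95, 0], [0, 0, -0.524]], [0, [1.79, 5.68, 0], [0, 0, -0.611]], [0, [2.32, 6.36, 0], [0, 0, -0.698]], [0, [2.90, 7.00, 0], [0, 0, -0.785]], [0, [3.54, 7.58, 0], [0, 0, -0.873]],
```

Call:
play_rows(motion=[[0,[0.04,0.86,0],[0,0,-0.087]],[0,[0.15,1.72,0],[0,0,-0.175]],[0,[0.34,2.56,0],[0,0,-0.262]],[0,[0.6,3.39,0],[0,0,-0.349]],[0,[0.93,4.18,0],[0,0,-0.436]],[0,[1.33,4.95,0],[0,0,-0.524]],[0,[1.79,5.68,0],[0,0,-0.611]],[0,[2.32,6.36,0],[0,0,-0.698]],[0,[2.9,7.0,0],[0,0,-0.785]],[0,[3.54,7.58,0],[0,0,-0.873]]])

```text
t: 3.7
tcp_pos: [0.547, -0.0319, 0.059]
eef_rot: [[-0.113, 0.994, -0.0], [0.994, 0.113, -0.001], [-0.001, -0.0, -1.0]]
wrist_force: [-5.0, -3.2, 8.0]
gripper_width: 0.0194
```

Run:
```python
from h import *
s=readout.sense()
p=s["tcp_pos"][:2]-AX; print(s["tcp_pos"],np.hypot(*p),np.degrees(np.arctan2(p[1],p[0])), s["wrist_force"])
R=s["eef_rot"];print(np.degrees(np.arctan2(R[1,1],R[0,1])))
```

```text
[ 0.54695957 -0.0318686   0.05899245] 0.09737925562086647 -84.12974916014879 [-5.00238458 -3.19972741  8.04683156]
6.4704725613692355
```

Call:
play_rows(motion=[[0,[0.04,0.86,0],[0,0,-0.087]],[0,[0.15,1.72,0],[0,0,-0.175]],[0,[0.34,2.56,0],[0,0,-0.262]],[0,[0.6,3.39,0],[0,0,-0.349]],[0,[0.93,4.18,0],[0,0,-0.436]],[0,[1.33,4.95,0],[0,0,-0.524]],[0,[1.79,5.68,0],[0,0,-0.611]],[0,[2.32,6.36,0],[0,0,-0.698]],[0,[2.32,6.36,0],[0,0,-0.698]]])

```text
t: 4.45
tcp_pos: [0.6083, -0.0003, 0.0589]
eef_rot: [[-0.725, 0.688, 0.001], [0.688, 0.725, 0.0], [-0.001, 0.001, -1.0]]
wrist_force: [-2.3, 1.0, 8.2]
gripper_width: 0.019
```

Run:
```python
from h import *
s=readout.sense()
p=s["tcp_pos"][:2]-AX; print(s["tcp_pos"],np.hypot(*p),np.degrees(np.arctan2(p[1],p[0])), s["wrist_force"])
R=s["eef_rot"];print(np.degrees(np.arctan2(R[1,1],R[0,1])))
d=shot("top","t4",(150,130,310,290),4)
d=shot("scene","s4",(205,110,355,250),5)
```

```text
[ 6.08260963e-01 -3.47978827e-04  5.89384640e-02] 0.0966875546299805 -42.521555252808554 [-2.27129813  0.98408871  8.230921  ]
46.49861237641564
```

View pics/t4.png

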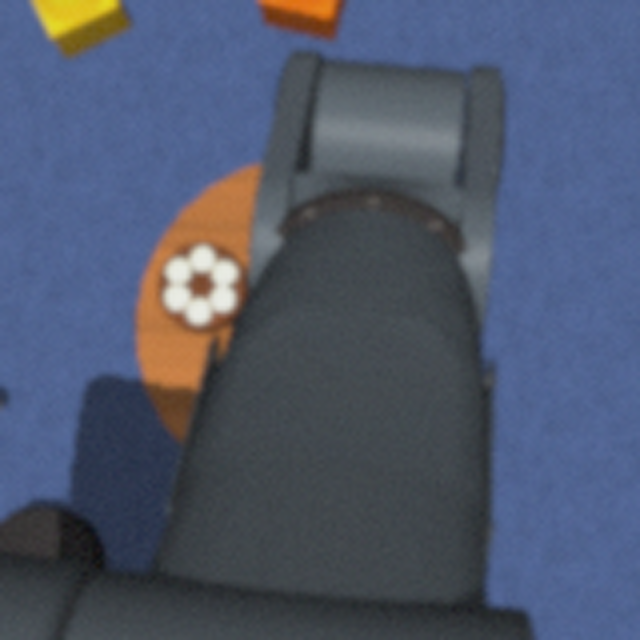

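View pics/s4.png

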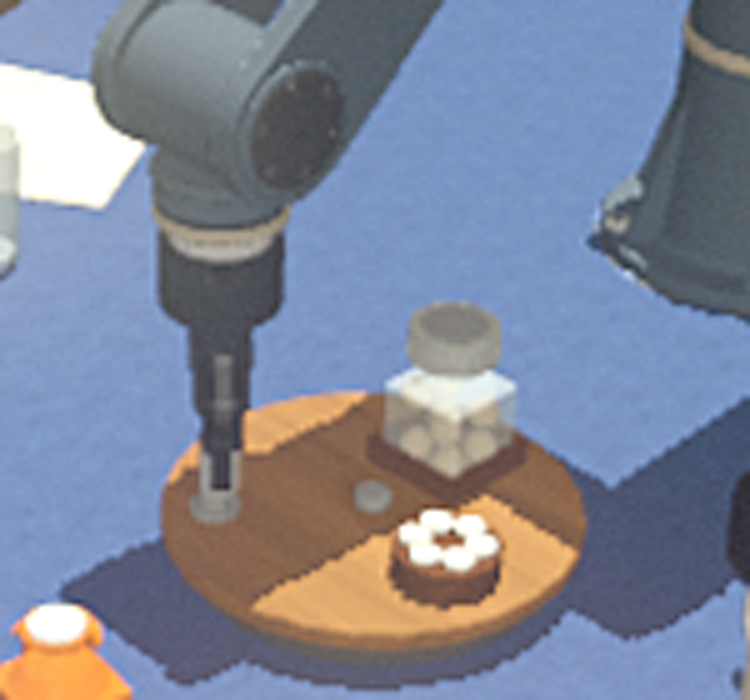

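Call:
play_rows(motion=[[0,[0.01,0.34,0],[0,0,-0.035]],[0,[0.02,0.68,0],[0,0,-0.07]],[0,[0.05,1.02,0],[0,0,-0.105]],[0,[0.1,1.36,0],[0,0,-0.14]],[0,[0.15,1.7,0],[0,0,-0.175]],[0,[0.21,2.04,0],[0,0,-0.209]],[0,[0.27,2.29,0],[0,0,-0.236]],[0,[0.27,2.29,0],[0,0,-0.236]],[0,[0.27,2.29,0],[0,0,-0.236]]])

```text
t: 5.3
tcp_pos: [0.6208, 0.0174, 0.059]
eef_rot: [[-0.863, 0.506, -0.001], [0.506, 0.863, 0.0], [0.001, -0.0, -1.0]]
wrist_force: [-4.7, 2.1, 8.7]
gripper_width: 0.0192
```

Run:
```python
from h import *
s=readout.sense()
p=s["tcp_pos"][:2]-AX; print(s["tcp_pos"],np.hypot(*p),np.degrees(np.arctan2(p[1],p[0])), s["wrist_force"])
R=s["eef_rot"];print(np.degrees(np.arctan2(R[1,1],R[0,1])),R.T@s["wrist_force"])
d=shot("scene","s5",(205,110,355,250),5)
```

```text
[0.62082313 0.01744364 0.05895667] 0.09637387270662795 -29.56805023314348 [-4.69899168  2.11807639  8.68110177]
59.62672787955379 [ 5.13222902 -0.5506535  -8.67671045]
```

View pics/s5.png

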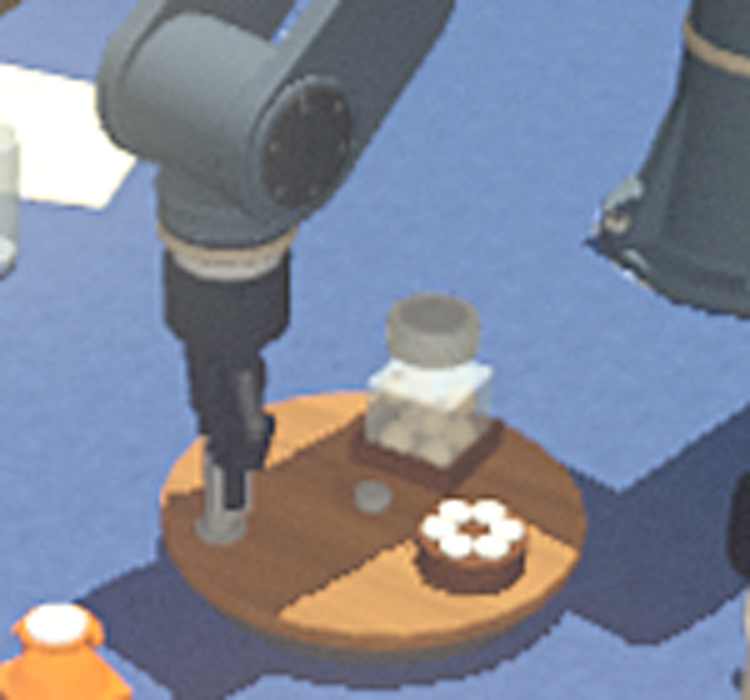

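Call:
play_rows(motion=[[0,[0.0,0.15,0],[0,0,-0.015]],[0,[0.01,0.3,0],[0,0,-0.03]],[0,[0.01,0.3,0],[0,0,-0.03]],[0,[0.01,0.3,0],[0,0,-0.03]]])

```text
t: 5.68
tcp_pos: [0.6214, 0.0186, 0.0589]
eef_rot: [[-0.877, 0.48, -0.003], [0.48, 0.877, -0.001], [0.002, -0.003, -1.0]]
wrist_force: [-11.1, -8.3, 12.4]
gripper_width: 0.0191
```

Run:
```python
from h import *
s=readout.sense()
p=s["tcp_pos"][:2]-AX; print(s["tcp_pos"],np.hypot(*p),np.degrees(np.arctan2(p[1],p[0])), s["wrist_force"])
R=s["eef_rot"];print(np.degrees(np.arctan2(R[1,1],R[0,1])),R.T@s["wrist_force"])
```

```text
[0.62138966 0.01857417 0.05891781] 0.09631704110502197 -28.816798030599333 [-11.13619201  -8.26030907  12.42156904]
61.301901993488535 [  5.82598464 -12.62757255 -12.37518365]
```

Call:
play_rows(motion=[[0,[0.0,0.15,0],[0,0,-0.01]],[0,[0.01,0.3,0],[0,0,-0.02]],[0,[0.01,0.3,0],[0,0,-0.02]]])

```text
t: 5.93
tcp_pos: [0.6215, 0.0192, 0.0588]
eef_rot: [[-0.887, 0.462, -0.006], [0.462, 0.887, -0.004], [0.004, -0.007, -1.0]]
wrist_force: [-18.2, -22.7, 17.8]
gripper_width: 0.0196
```

Run:
```python
from h import *
s=readout.sense()
p=s["tcp_pos"][:2]-AX; print(s["tcp_pos"],np.hypot(*p),np.degrees(np.arctan2(p[1],p[0])), s["wrist_force"])
R=s["eef_rot"];print(np.degrees(np.arctan2(R[1,1],R[0,1])),R.T@s["wrist_force"])
```

```text
[0.62149282 0.01915684 0.05881367] 0.09612820727652654 -28.48287068752331 [-18.15235139 -22.65316319  17.77118353]
62.483325067558724 [  5.69853622 -28.59820832 -17.55442375]
```

The post met a hard stop (28 N at about -29°, matching the tab). I'll relax the push, open and lift.

Call:
play_rows(motion=[[0,[0,-0.25,0],[0,0,0.02]],[0,[0,-0.45,0],[0,0,0.03]],[0.6,[0,-0.45,0],[0,0,0.03]],[1,[0,-0.45,0],[0,0,0.03]],[1,[0,-0.45,0],[0,0,0.03]],[1,[0,-0.45,0],[0,0,0.03]],[1,[0,-0.45,-4],[0,0,0.03]],[1,[0,-0.45,-8],[0,0,0.03]],[1,[0,-0.45,-12],[0,0,0.03]],[1,[0,-0.45,-16],[0,0,0.03]]])

```text
t: 6.77
tcp_pos: [0.6217, 0.0187, 0.22]
eef_rot: [[-0.873, 0.487, -0.0], [0.487, 0.873, 0.0], [0.0, -0.0, -1.0]]
wrist_force: [0.5, 0.3, -0.1]
gripper_width: 0.0854
```

Run:
```python
from h import *
s=readout.sense();print(s["tcp_pos"],s["wrist_force"],s["joint_positions"])
d=shot("top","t6",(150,130,310,290),4)
d=shot("scene","s6",(225,150,335,240),7)
```

```text
[0.62172768 0.01872378 0.22004996] [ 0.54724809  0.31161325 -0.10594137] [-2.56245542e+00  2.82163389e+01  8.39898193e+01  3.48930256e-04
  6.78097914e+01 -6.34050789e+01]
```

View pics/s6.png

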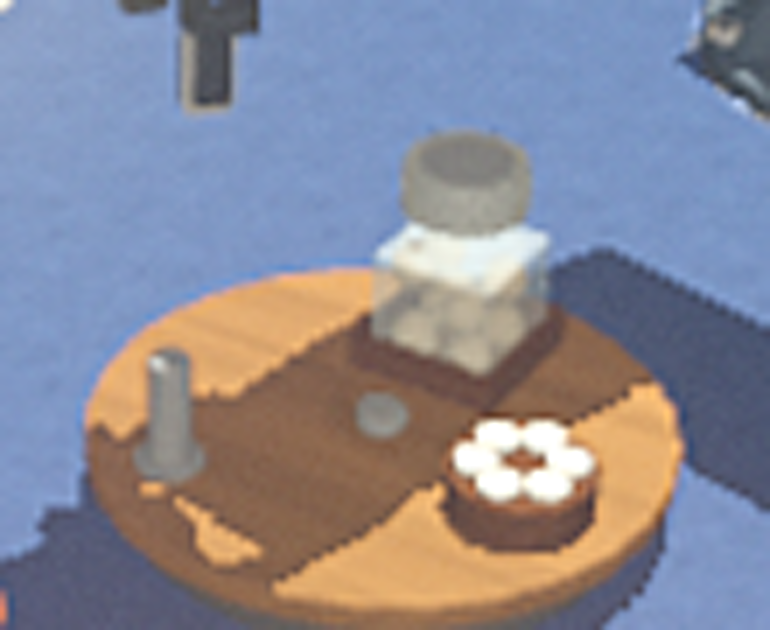

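View pics/t6.png

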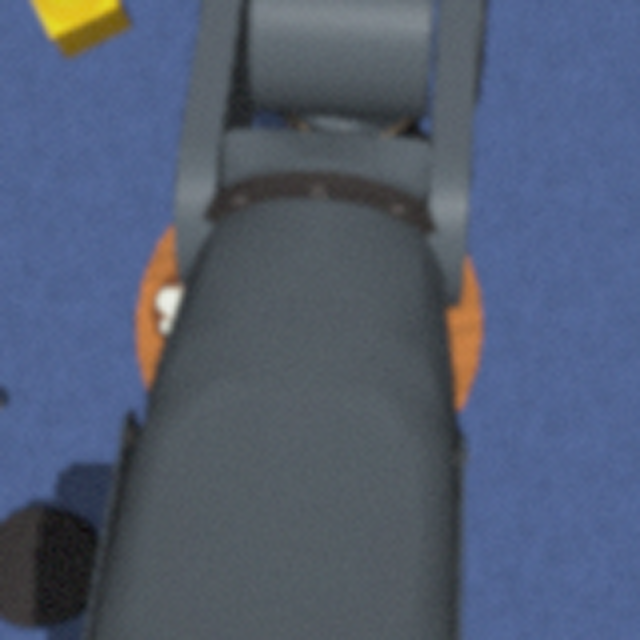

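Run:
```python
from h import *
print(rel((.42,-.25,.24),-30))
```

```text
(array([  4.78, -33.43,  -1.68]), array([0.012, 0.004, 1.586]))
```

Call:
play_rows(motion=[[1,[4.8,-33.4,-2],[0,0,1.586]],[1,[4.8,-33.4,-2],[0,0,1.586]],[1,[4.8,-33.4,-2],[0,0,1.586]],[1,[4.8,-33.4,-2],[0,0,1.586]],[1,[4.8,-33.4,-2],[0,0,1.586]],[1,[4.8,-33.4,-2],[0,0,1.586]],[1,[4.8,-33.4,-2],[0,0,1.586]],[1,[4.8,-33.4,-2],[0,0,1.586]],[1,[4.8,-33.4,-2],[0,0,1.586]],[1,[4.8,-33.4,-2],[0,0,1.586]]])

```text
t: 7.7
tcp_pos: [0.416, -0.2516, 0.2382]
eef_rot: [[0.197, 0.98, -0.0], [0.98, -0.197, -0.0], [-0.0, 0.0, -1.0]]
wrist_force: [-0.1, -1.1, -0.2]
gripper_width: 0.0855
```

Run:
```python
from h import *
s=readout.sense();print(s["tcp_pos"],s["joint_positions"],s["eef_rot"])
d=shot("top","t7",(170,150,290,270),5)
```

```text
[ 0.41597288 -0.25161625  0.23816058] [-3.66504795e+01  1.29796750e+01  1.03324190e+02 -1.50012127e-02
  6.36861839e+01 -2.52993567e+01] [[ 1.96707259e-01  9.80462266e-01 -7.35636373e-07]
 [ 9.80462224e-01 -1.96707251e-01 -2.91977863e-04]
 [-2.86417982e-04  5.67129014e-05 -9.99999957e-01]]
```

View pics/t7.png

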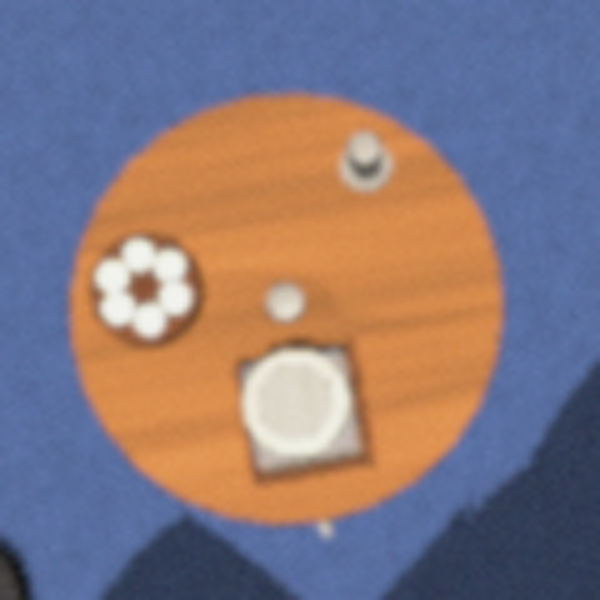

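Run:
```python
from h import *
d=shot("top","t8",(210,210,255,265),12)
f=lambda x,y:(170+(x+.5)/5-.5,150+(y+.5)/5-.5)
for n,x,y,z in (("cap",296.5,401.5,.141),("posttop",366,147,.093),("tab",325,530,.005)):
    p=at_z(d,*f(x,y),z); q=p[:2]-AX; print(n,p.round(4),np.hypot(*q),np.degrees(np.arctan2(q[1],q[0]))%360,by_depth(d,*f(x,y)).round(4))
```

```text
cap [0.4682 0.051  0.141 ] 0.07017617955912454 191.51385044909244 [0.4684 0.0511 0.1395]
posttop [0.6242 0.0162 0.093 ] 0.09991706096951132 330.74327282633436 [0.6233 0.0161 0.0968]
tab [0.3994 0.0398 0.005 ] 0.13988662410814484 190.367079646508 [0.3992 0.0391 0.0218]
```

View pics/t8.png

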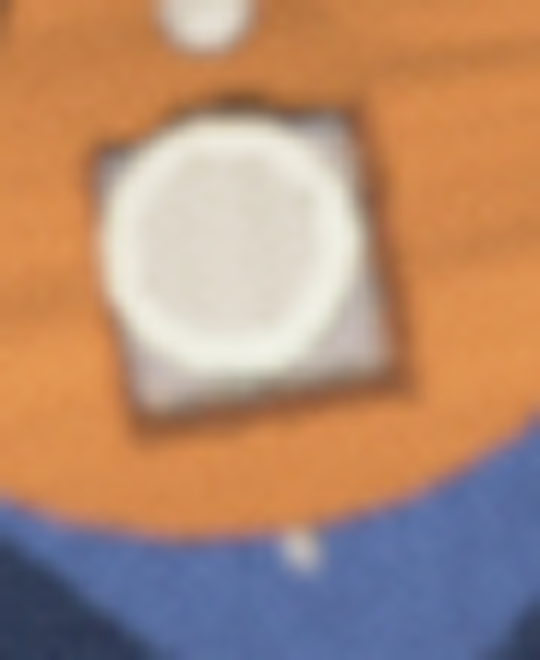

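The caddy is home (post puts the jar at 190.7°, tab at 190.4°). The cap is at (0.468, 0.0515). I'll move above it.

Run:
```python
from h import *
print(rel((.468,.0515,.20),-25))
```

```text
(array([30.58, -0.74,  3.8 ]), array([-0.   , -0.   ,  0.245]))
```

Call:
play_rows(motion=[[1,[30.5,-0.7,1],[0,0,0.24]],[1,[30.5,-0.7,1],[0,0,0.24]],[1,[30.5,-0.7,1],[0,0,0.24]],[1,[30.5,-0.7,1],[0,0,0.24]],[1,[30.5,-0.7,1],[0,0,0.24]],[1,[30.5,-0.7,1],[0,0,0.24]],[1,[30.5,-0.7,1],[0,0,0.24]],[1,[30.5,-0.7,1],[0,0,0.24]],[1,[30.5,-0.7,3],[0,0,0.24]],[1,[30.5,-0.7,3.5],[0,0,0.24]]])

```text
t: 8.63
tcp_pos: [0.4666, 0.053, 0.2012]
eef_rot: [[0.408, 0.913, -0.003], [0.913, -0.408, -0.0], [-0.001, -0.002, -1.0]]
wrist_force: [0.5, -1.2, -1.4]
gripper_width: 0.0854
```

Run:
```python
from h import *
shot("scene","s9",(225,80,335,220),5)
s=readout.sense();print(s["tcp_pos"],s["joint_positions"],rel((.468,.0515,.108),-25),s["wrist_force"])
```

```text
[0.46630346 0.05205181 0.20110042] [ 6.85337971e-01  1.39555457e+01  1.07897758e+02 -7.47462032e-03
  5.83668641e+01  2.48845157e+01] (array([0.04, 0.21, 9.31]), array([-0.003,  0.002,  0.014])) [-0.33966663  0.2103444  -1.41002915]
```

View pics/s9.png

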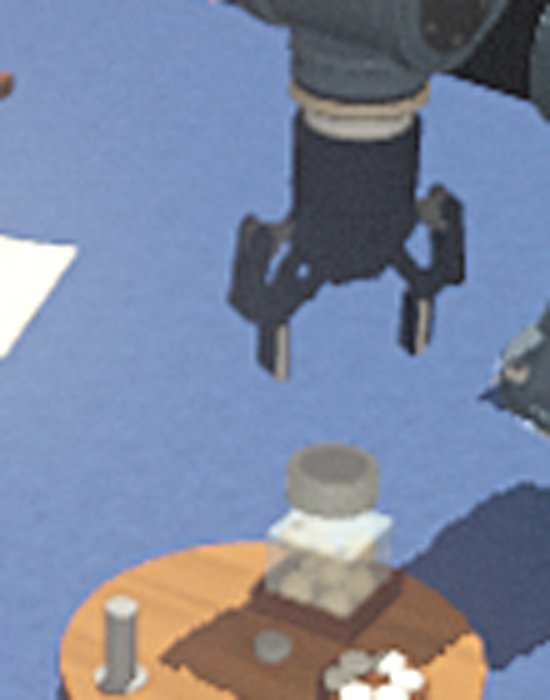

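Run:
```python
from h import *
d=shot("scene")
s=readout.sense();R=s["eef_rot"];p=s["tcp_pos"]
for h in (0,.007,.013,.019):
  for sg in(1,-1):
    u,v=proj(d,p-R[:,2]*h+sg*R[:,1]*.0425); print(h,sg,((u-225+.5)*5,(v-80+.5)*5))
print(rel((.468,.0515,.106),-25))
```

```text
0 1 (np.float64(279.0920424124454), np.float64(393.81740958911223))
0 -1 (np.float64(403.30302054610456), np.float64(370.3884249702311))
0.007 1 (np.float64(279.5011192741535), np.float64(383.7151035348654))
0.007 -1 (np.float64(404.011548317244), np.float64(360.41101395096774))
0.013 1 (np.float64(279.85339845666175), np.float64(375.0154374051891))
0.013 -1 (np.float64(404.6216500259317), np.float64(351.81962803909937))
0.019 1 (np.float64(280.2072036083763), np.float64(366.2780868954019))
0.019 -1 (np.float64(405.234346497341), np.float64(343.19170296077414))
(array([0.07, 0.13, 9.62]), array([-0.002,  0.001,  0.012]))
```

Call:
play_rows(motion=[[1,[0.05,0.15,3],[0,0,0.012]],[1,[0.05,0.15,6],[0,0,0.012]],[1,[0.05,0.15,8],[0,0,0.012]],[1,[0.05,0.15,9.7],[0,0,0.012]],[1,[0.05,0.15,9.7],[0,0,0.012]],[1,[0.05,0.15,9.7],[0,0,0.012]]])

```text
t: 9.23
tcp_pos: [0.4692, 0.0505, 0.1066]
eef_rot: [[0.426, 0.905, -0.001], [0.905, -0.426, -0.0], [-0.0, -0.001, -1.0]]
wrist_force: [0.3, 0.7, -0.0]
gripper_width: 0.0858
```

Run:
```python
from h import *
shot("scene","s10",(225,80,335,220),5)
s=readout.sense();print(s["tcp_pos"],s["wrist_force"],rel((.468,.0515,.104),-25))
```

```text
[0.46971115 0.05061809 0.1073645 ] [ 0.1575641  -0.49612555  0.14695696] (array([ 0.01, -0.19,  0.34]), array([ 0.001, -0.   , -0.004]))
```

View pics/s10.png

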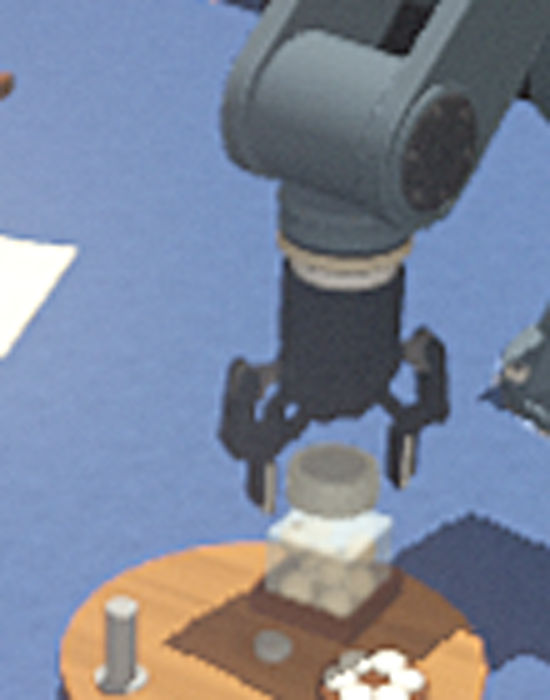

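Call:
play_rows(motion=[[1,[0,-0.15,0.3],[0,0,0]],[0.6,[0,-0.15,0.3],[0,0,0]],[0.4,[0,-0.15,0.3],[0,0,0]],[0,[0,-0.15,0.3],[0,0,0]],[0,[0,-0.15,0.3],[0,0,0]],[0,[0,-0.15,0.3],[0,0,0]],[0,[0,-0.15,0.3],[0,0,0]]], squeeze=40)

```text
t: 9.87
tcp_pos: [0.4682, 0.0517, 0.1041]
eef_rot: [[0.426, 0.905, 0.001], [0.905, -0.426, -0.0], [0.0, 0.001, -1.0]]
wrist_force: [-1.7, 0.5, 6.3]
gripper_width: 0.0563
```

Run:
```python
from h import *
shot("scene","s11",(225,80,335,220),5)
s=readout.sense();print(s["tcp_pos"],s["wrist_force"],s["moment"],s["gripper_width"],s["eef_rot"].T@s["wrist_force"])
```

```text
[0.46815487 0.05167697 0.10406943] [-0.1845235  -0.29573951  5.46324286] [-0.15875982  0.16347021 -0.00577942] 0.05657401666384681 [-0.34376696 -0.03487652 -5.46343676]
```

View pics/s11.png

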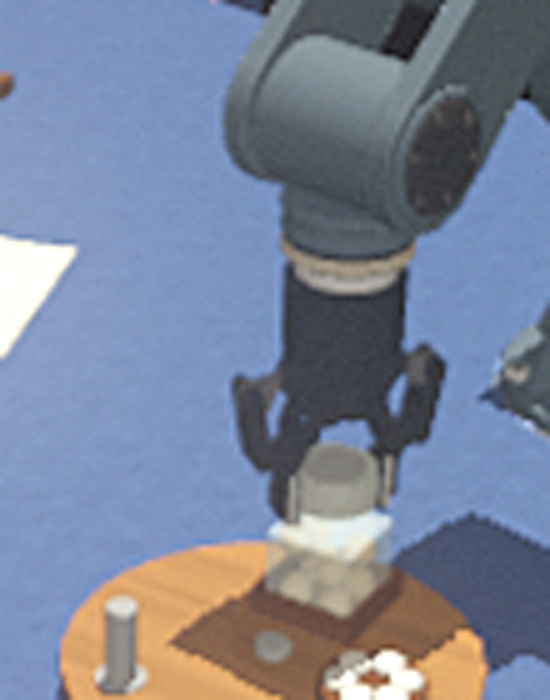

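Call:
play_rows(motion=[[0,[0,0,0],[0,0,0]],[0,[0,0,0],[0,0,0]],[0,[0,0,0],[0,0,-0.05]],[0,[0,0,-0.02],[0,0,-0.1]],[0,[0,0,-0.04],[0,0,-0.15]],[0,[0,0,-0.05],[0,0,-0.2]],[0,[0,0,-0.07],[0,0,-0.25]],[0,[0,0,-0.08],[0,0,-0.3]],[0,[0,0,-0.08],[0,0,-0.3]]], squeeze=80)

```text
t: 10.67
tcp_pos: [0.4681, 0.0518, 0.1046]
eef_rot: [[0.137, 0.991, 0.001], [0.991, -0.137, 0.0], [0.0, 0.001, -1.0]]
wrist_force: [0.1, 2.2, 3.3]
gripper_width: 0.0557
```

Run:
```python
from h import *
shot("scene","s12",(225,80,335,220),5)
s=readout.sense();R=s["eef_rot"];print(s["tcp_pos"],s["wrist_force"],s["moment"],s["gripper_width"],np.degrees(np.arctan2(R[1,1],R[0,1])))
```

```text
[0.46813852 0.05180674 0.10464103] [-0.04259043  1.57236351  4.36262873] [0.16398827 0.03658136 0.13067623] 0.055806726909240066 -8.049595576726853
```

View pics/s12.png

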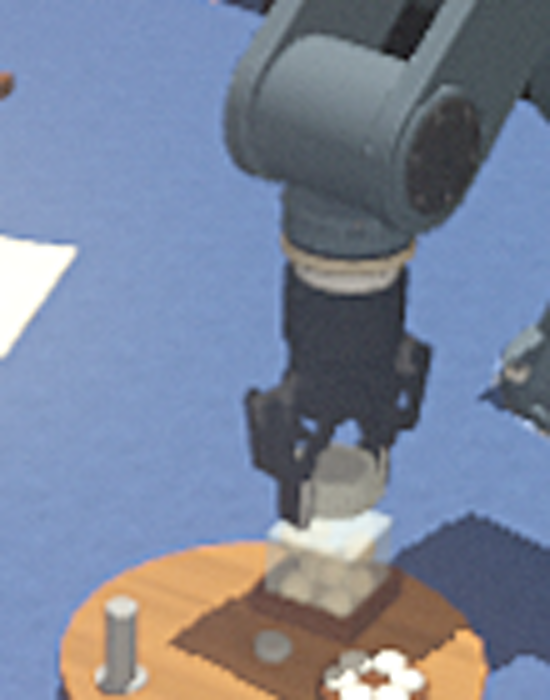

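Call:
play_rows(motion=[[0,[0,0,-0.02],[0,0,-0.06]],[0,[0,0,-0.04],[0,0,-0.12]],[0,[0,0,-0.05],[0,0,-0.18]],[0,[0,0,-0.06],[0,0,-0.24]],[0,[0,0,-0.08],[0,0,-0.3]],[0,[0,0,-0.09],[0,0,-0.36]],[0,[0,0,-0.1],[0,0,-0.42]],[0,[0,0,-0.12],[0,0,-0.5]],[0,[0,0,-0.12],[0,0,-0.5]]])

```text
t: 11.47
tcp_pos: [0.4682, 0.0518, 0.1061]
eef_rot: [[-0.355, 0.935, 0.001], [0.935, 0.355, 0.0], [-0.0, 0.001, -1.0]]
wrist_force: [-2.2, 2.5, 10.4]
gripper_width: 0.0558
```

Run:
```python
from h import *
d=shot("scene","s13",(225,80,335,220),5)
s=readout.sense();R=s["eef_rot"];print(s["tcp_pos"],s["wrist_force"],s["moment"],s["gripper_width"],np.degrees(np.arctan2(R[1,1],R[0,1])))
```

```text
[0.46826323 0.05184764 0.10616099] [-2.36552465  2.96134898  9.85287267] [0.28614162 0.28391693 0.12821605] 0.055741230719983215 20.606343519292263
```

View pics/s13.png

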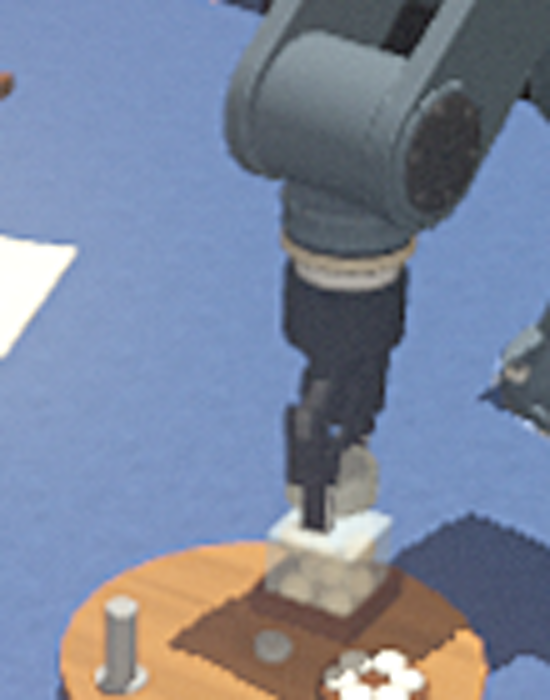

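Call:
play_rows(motion=[[0,[0,0,-0.02],[0,0,-0.06]],[0,[0,0,-0.04],[0,0,-0.12]],[0,[0,0,-0.06],[0,0,-0.18]],[0,[0,0,-0.08],[0,0,-0.24]],[0,[0,0,-0.1],[0,0,-0.3]],[0,[0,0,-0.1],[0,0,-0.36]],[0,[0,0,-0.1],[0,0,-0.42]],[0,[0,0,-0.1],[0,0,-0.48]],[0,[0,0,-0.1],[0,0,-0.48]]])

```text
t: 12.27
tcp_pos: [0.4679, 0.0516, 0.1073]
eef_rot: [[-0.746, 0.666, 0.001], [0.666, 0.746, -0.0], [-0.0, 0.0, -1.0]]
wrist_force: [-5.6, 0.1, 15.7]
gripper_width: 0.0554
```

Run:
```python
from h import *
d=shot("scene","s14",(225,80,335,220),5)
s=readout.sense();R=s["eef_rot"];print(s["tcp_pos"],s["wrist_force"],s["moment"],s["gripper_width"],np.degrees(np.arctan2(R[1,1],R[0,1])))
```

```text
[0.46789677 0.05168837 0.10731447] [-5.54912061  0.63349752 15.3645971 ] [0.14436937 0.86912461 0.18192714] 0.056401069738237095 48.0913680496888
```

View pics/s14.png

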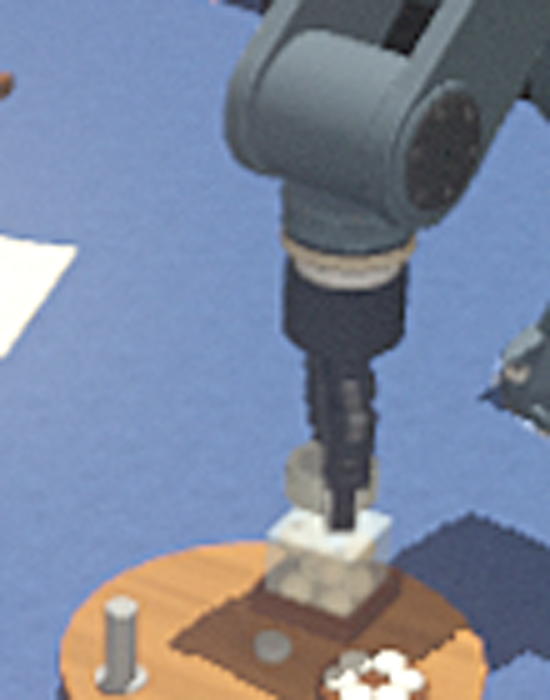

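Call:
play_rows(motion=[[0,[0,0,-0.1],[0,0,0]],[0,[0,0,-0.2],[0,0,0]],[0,[0,0,-0.3],[0,0,0]],[0,[0,0,-0.3],[0,0,0]]])

```text
t: 12.65
tcp_pos: [0.4677, 0.0516, 0.1096]
eef_rot: [[-0.744, 0.668, 0.0], [0.668, 0.744, -0.0], [-0.0, -0.0, -1.0]]
wrist_force: [-2.1, -0.2, 8.6]
gripper_width: 0.0557
```

Run:
```python
from h import *
d=shot("scene","s15",(225,80,335,220),5)
s=readout.sense();R=s["eef_rot"];print(s["tcp_pos"],s["wrist_force"],s["moment"],s["gripper_width"],np.degrees(np.arctan2(R[1,1],R[0,1])))
```

```text
[0.46771092 0.05165537 0.10956992] [-2.54329652 -0.65597194  7.49060799] [-0.09653259  0.44165311 -0.03266055] 0.05539801597992064 48.061207732386414
```

View pics/s15.png

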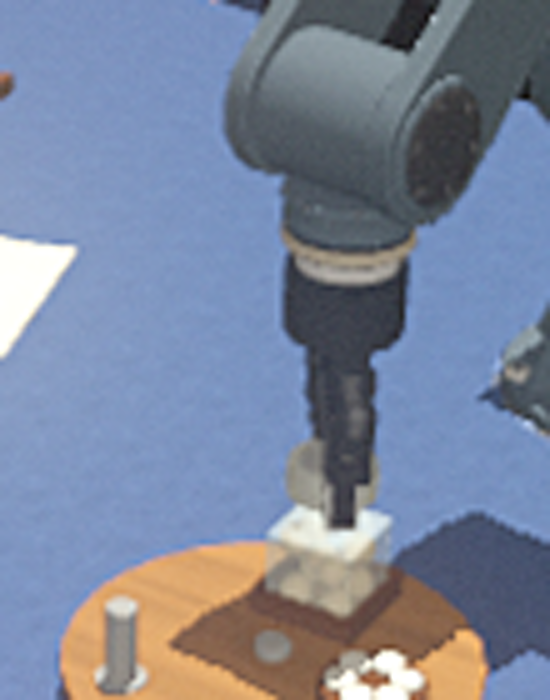

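Force is falling steadily and moment about z has vanished. I'll lift a little more.

Call:
play_rows(motion=[[0,[0,0,-0.1],[0,0,0]],[0,[0,0,-0.2],[0,0,0]],[0,[0,0,-0.3],[0,0,0]],[0,[0,0,-0.3],[0,0,0]]])

```text
t: 13.03
tcp_pos: [0.4677, 0.0517, 0.1123]
eef_rot: [[-0.744, 0.668, -0.0], [0.668, 0.744, -0.0], [0.0, -0.0, -1.0]]
wrist_force: [-0.8, -0.2, -0.1]
gripper_width: 0.0556
```

Run:
```python
from h import *
d=shot("scene","s16",(260,150,320,220),10)
s=readout.sense();R=s["eef_rot"];print(s["tcp_pos"],s["wrist_force"],s["moment"],s["gripper_width"])
```

```text
[0.46764422 0.05165322 0.11224167] [ 0.13027418 -0.71780267 -0.42893312] [-0.01792635  0.16116254  0.0353094 ] 0.05582102381477131
```

View pics/s16.png

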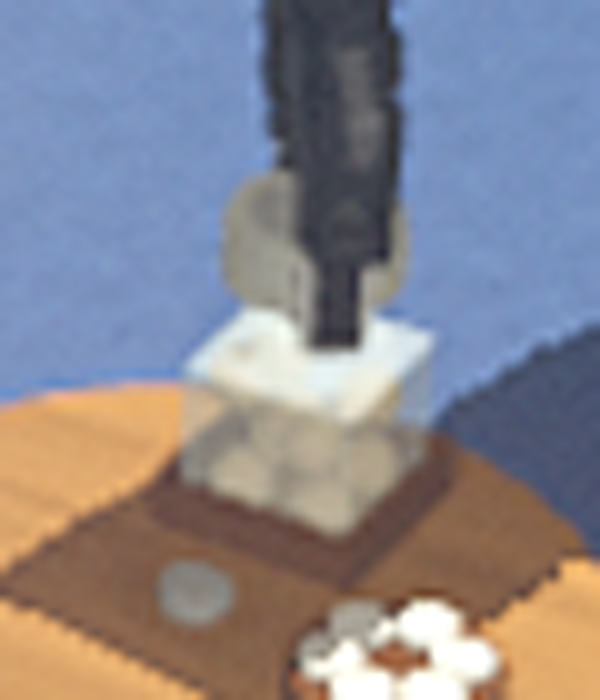

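Call:
play_rows(motion=[[0,[0,0,-0.15],[0,0,0]],[0,[0,0,-0.3],[0,0,0]],[0,[0,0,-0.3],[0,0,0]]])

```text
t: 13.33
tcp_pos: [0.4679, 0.0517, 0.1156]
eef_rot: [[-0.745, 0.668, 0.0], [0.668, 0.745, -0.0], [-0.0, 0.0, -1.0]]
wrist_force: [-0.2, -0.2, 0.4]
gripper_width: 0.0558
```

Run:
```python
from h import *
s=readout.sense();R=s["eef_rot"];print(s["tcp_pos"],s["wrist_force"],s["moment"],s["gripper_width"])
```

```text
[0.46787909 0.05169002 0.11555552] [-0.1551138 -0.191754   0.4255161] [-0.06073648  0.10375212 -0.01588936] 0.05575734317233523
```

Call:
play_rows(motion=[[0,[0,0,-0.5],[0,0,0]],[0,[0,0,-1],[0,0,0]],[0,[0,0,-1.5],[0,0,0]],[0,[0,0,-2],[0,0,0]],[0,[0,0,-2.5],[0,0,0]],[0,[0,0,-3],[0,0,0]],[0,[0,0,-3],[0,0,0]],[0,[0,0,-3],[0,0,0]]])

```text
t: 14.0
tcp_pos: [0.4679, 0.0517, 0.1456]
eef_rot: [[-0.745, 0.667, 0.001], [0.667, 0.745, 0.0], [-0.0, 0.0, -1.0]]
wrist_force: [0.3, -0.4, -0.6]
gripper_width: 0.0555
```

Run:
```python
from h import *
d=shot("scene","s17",(255,130,325,220),8)
s=readout.sense();R=s["eef_rot"];print(s["tcp_pos"],s["wrist_force"],s["moment"],s["gripper_width"])
u,v=proj(d,(.4682,.052,.134));print("mouth",(u-255+.5)*8,(v-130+.5)*8)
for z in (.150,.154,.158,.162,.166,.182):
    u,v=proj(d,(.4682,.052,z));print(z,(u-255+.5)*8,(v-130+.5)*8)
d=shot("top","t17",(170,150,290,270),5)
```

```text
[0.46768437 0.05169407 0.14529368] [ 0.78506518 -0.41659058 -0.27085446] [-0.00607379  0.01082138  0.01323632] 0.05603878227919811
mouth 296.76644545327053 365.69622076507267
0.15 298.7921718138309 330.52743070846327
0.154 299.30213211013415 321.67397105711484
0.158 299.81351570725883 312.7958013715022
0.162 300.3263285721878 303.89281805838414
0.166 300.84057670530456 294.9649169446418
0.182 302.9120431095166 259.0020304968898
```

View pics/s17.png

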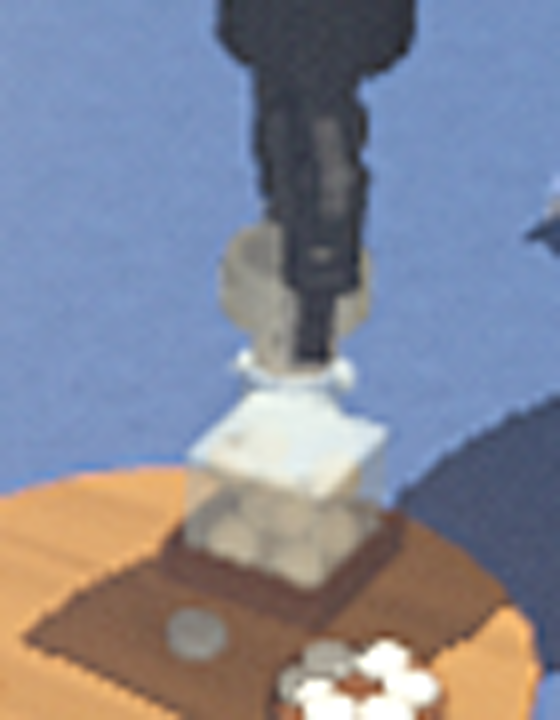

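View pics/t17.png

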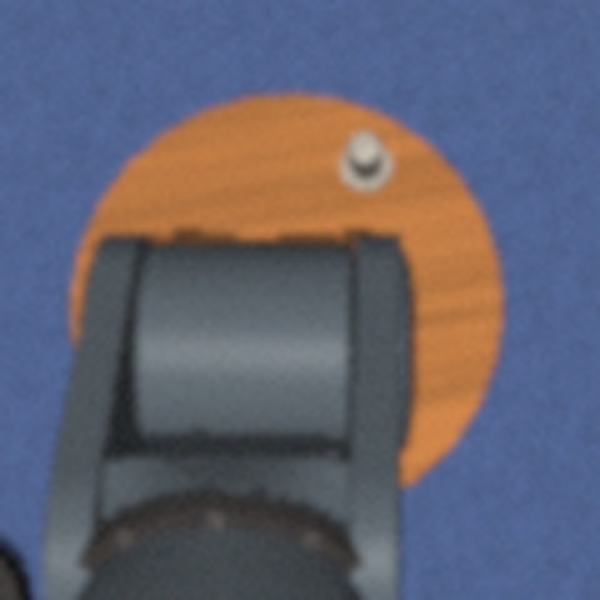

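Run:
```python
from h import *
d=shot("scene","s18",(270,145,310,185),15)
pts=[]
for v in range(150,185):
    row=""
    for u in range(278,306):
        p=by_depth(d,u,v); r=np.hypot(p[0]-.468,p[1]-.052)
        row+=f"{p[2]*1000:4.0f}" if r<.036 else "   ."
    print(v,row)
```

```text
150    .   .   .   .   .   .   .   .   . 212 233 237 235 236   .   .   .   .   .   .   .   .   .   .   .   .   .   .
151    .   .   .   .   .   .   .   .   . 205   . 231 231 233   .   .   .   .   .   .   .   .   .   .   .   .   .   .
152    .   .   .   .   .   .   .   .   .   . 226 231 229 231   .   .   .   .   .   .   .   .   .   .   .   .   .   .
153    .   .   .   .   .   .   .   .   . 198 224 229 226 225   .   .   .   .   .   .   .   .   .   .   .   .   .   .
154    .   .   .   .   .   .   .   .   .   . 220 227 224 193   .   .   .   .   .   .   .   .   .   .   .   .   .   .
155    .   .   .   .   .   .   .   .   .   . 218   . 219 221   .   .   .   .   .   .   .   .   .   .   .   .   .   .
156    .   .   .   .   .   .   .   .   .   . 214   . 220 220   .   .   .   .   .   .   .   .   .   .   .   .   .   .
157    .   .   .   .   .   .   .   .   . 182 185   . 216   .   .   .   .   .   .   .   .   .   .   .   .   .   .   .
158    .   .   .   .   .   .   . 184 183 185 185 182   .   .   .   .   .   .   .   .   .   .   .   .   .   .   .   .
159    .   .   .   .   .   . 182 185 187 183 18
[... 2294 characters left out ...]
79    .   .   .   .   .   .   . 124 122 128 133 126 131 131 131 131 131 129 124   .   .   .   .   .   .   .   .   .
180    .   .   .   .   .   . 105 118 125 130 128 129 129 131 126 130 123 125 122   .   .   .   .   .   .   .   .   .
181    .   .   .   .   . 105 109 116 120 120 121 119 123 123 125 121 120 119 119 113   .   .   .   .   .   .   .   .
182    .   .   .   .  98 109 114 114 115 118 119 115 118 119 120 118 115 116 113 112 100 100  98   .   .   .   .   .
183    .   .   . 100 104 106 109 110 110 112 113 115 117 115 116 113 113 113 110 110 106 101 102 100   .   .   .   .
184    .   .  97 100 103 106 105 108 105 110 109 113 110 111 115 112 110 109 106 106 105 103  98  98   .   .   .   .
```

View pics/s18.png

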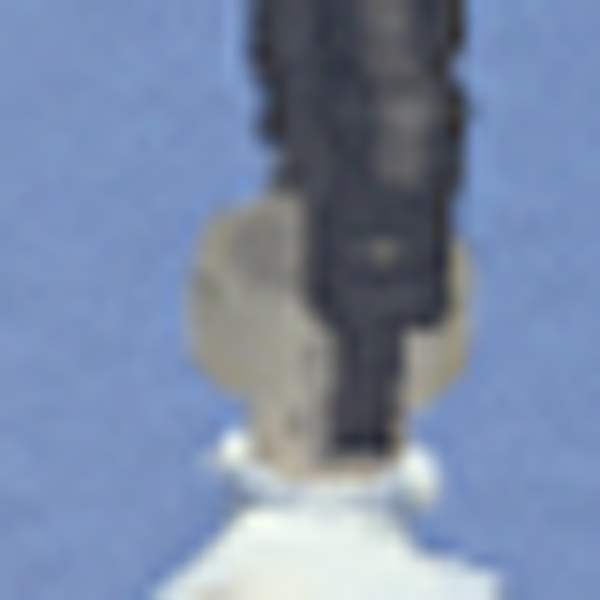

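Run:
```python
from h import *
from bench import ctrl
s=readout.sense();print(s["t"],np.abs(s["qvel"]).max(),s["wrist_force"],s["gripper_width"])
print(ctrl.sign_off())
```

```text
14.15 0.09221843029467942 [ 1.20702246  0.3726907  -0.82094007] 0.055658772380321554
the job is handed in; nothing more can be done
None
```

The job is handed in at t = 14.15 s: the caddy is home, the cap is off, and the gripper is still holding it above the jar. The sign-off gave no verdict, so everything below comes from my own measurements.

- **Caddy:** I gripped the post lightly and swung it about 105° counterclockwise. It met a hard stop at 28 N. The top view then put the jar at 190.7° and the tab at 190.4°. The post had not moved in the last top view.
- **Cap:** I gripped it at 80 N and turned the gripper 73° counterclockwise, rising along with the threads. The lift took the vertical force from about 15 N to near zero, so the threads had let go and the jar stayed down.
- **Final hold:**
  - The depth image shows the cap's top flat at z ≈ 0.1845 m, so it is level.
  - Its lower rim is about 26 mm above the mouth and the gripper is centred within 1 mm of the jar's axis.
  - The wrist force is only about the cap's own weight, and the fingers are closed on the cap at 56 mm.
- **Not confirmed:** The cap has no mark to read its own rotation from. The 73° is how far the gripper turned; the threads letting go means the cap itself turned at least about 60°. The torque I read while turning was 0.13–0.18 N m, less than the 0.3 N m stated.
- **Left alone:** I never moved toward the tumbler, mug, puck, tray or look-alike jars. I did not re-measure their positions at the end.

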